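# Hold a dip probe centred in its guide hole over the green cup

### The job

Take the dip probe by its blue grip, draw it up out of its parking stand and lower it through the hole of the clear guide plate that lies above the green cup, without touching the guide or the cups, until the yellow band on the rod is level with the top of the plate. Finish still holding the probe there, upright, still and centred in the hole: do not put it down or let go. Leave everything else on the table where it is.

Things in the scene. Friction and masses are not known exactly. Their poses are not given: they have to be found in the camera images.
- probe: the dip probe, standing upright in the parking stand. Origin at the centre of its lower tip, z runs up the rod. Round steel rod, 10 mm thick, from the tip up to 125 mm; black round flange 30 mm wide from 125 to 131 mm; blue square grip, 22x22 mm, flat sides along the probe's x and y, from 131 to 179 mm. Yellow band round the rod from 54 to 66 mm above the tip. 0.08 to 0.17 kg. Parked, the flange rests on the stand and the tip hangs 13 mm above the table.
- band (a point): point on the rod's axis at the middle of the yellow band, 60 mm above the tip
- grip (a point): point at the middle of the blue grip, on the axis, 155 mm above the tip
- parking: fixed parking stand: grey base, two pillars 50 mm apart (along its y) and an aluminium plate 56x62 mm with one 16 mm hole in its centre. Origin under the base; plate top 138 mm above it, pillar caps 2 mm more.
- guide: fixed guide stand: grey base 68x124 mm, two steel pillars at its ends and a clear plate 60x124 mm, its long side along the stand's y. Origin under the base. Plate top 105 mm above the table, plate 10 mm thick; pillar caps 3 mm more. Two 24 mm through holes with black lips, at 28 mm either side of the centre along y, one cup standing under each; which cup is under which hole differs.
- green_cup: fixed green open cup under one of the guide holes, coaxial with it: 39 mm wide (50 mm at the foot), inside 32 mm wide. Origin under its foot, 8 mm above the table; rim 57 mm and inner floor 5 mm above the origin.
- white_cup: the same cup in white, under the other hole. Not the one wanted.
- green_hole (a point): centre of the guide hole above the green cup, level with the plate's top face (105 mm above the table)
- reagent_bottle: amber bottle with black cap, 46 mm wide, 98 mm tall, origin under its base; to be left alone
- wash_bottle: white squeeze bottle with red cap, 187 mm tall, origin under its base; to be left alone
- steel_dish: stainless dish, 78x120x26 mm, origin under its base; to be left alone
- forceps: steel forceps lying flat, 14x132x9 mm, origin under its middle; to be left alone
- pen_black: pen lying flat, 9x134x9 mm, origin under its middle; to be left alone
- marker_red: red and green marker lying flat, 12x124x13 mm, origin under its middle; to be left alone
- timer: white kitchen-style timer with a black knob, 66x66x44 mm, origin under its base; to be left alone
Mind the look-alikes: they are no part of the job. There is more than one size of the probe; the one meant has the size given above.

How it is judged:
By the outcome, as a careful person would: the job done as asked, in the order asked, and still so for the second after the job is handed in, while the arm keeps its last pose, push and grip.
It also fails if it takes over 34 s, if anything falls off the work surface, if the arm or the gripper's body presses on something with over 40 N, if the wrist force passes 120 N, or if a joint passes its speed limit or range.

### The arm

A 6-joint arm with a two-finger parallel gripper is mounted at the origin on a cart in front of the work surface, level with it; the furniture and walls round the work are solid. World frame = base frame: x ahead of the robot, y to its left, z up, the work surface at z = 0. Lengths are in mm, angles in rad, forces in N, time in s.
With the tool pointing down it reaches from about 350 to 775 mm from the base axis. Payload 7.3 kg.
Tool frame: the origin (TCP) lies at the very end of the fingers, on their centre line; the grasp point (between the pads) lies 19 mm behind it (robot.hold_point_z is the z of the grasp point in the tool frame, in mm); z points along the fingers, y is the line along which they close (so a half turn about z gives the same grasp; the last joint's range is limited). The gripper opens to 92 mm and grips with 3 to 60 N. Pads are 19 mm wide; open, the fingers measure 130 mm over their backs; the gripper's body (75 mm by 190 mm) begins 47 mm behind the grasp point.
Start: joints at [-0.146, 0.342, 1.524, -0, 1.275, -0.146], TCP at [525.019, 0.019, 226.741] pointing down, gripper open.
Joint ranges: [-2.53, 2.53], [-0.77, 2.02], [0.04, 2.7], [-1, 4.14], [0.28, 2.66], [-3.11, 3.11]. Speed limits (rad/s): [2.57, 2.57, 3.14, 3.14, 3.14, 3.14].

### API

Orientations are given as a unit quaternion [x, y, z, w].
In Python, from workcell import telemetry, vision, robot gives the robot as it stands.
- The arm moves only by the shell command python3 -m jog 'ROWS' [FORCE]. ROWS is a JSON object of lists of equal length, an entry for each row: "xyz": the shift along the world's x, y, z each as a share of 120 mm, from -1 to 1, a list of three; "rot": the turn, a rotation vector about the world's x, y, z each as a share of pi/2 rad, from -1 to 1, a list of three; "claw": the finger opening in mm, from 0 to 91.8. In form: {"xyz": [[x, y, z], ...], "rot": [[wx, wy, wz], ...], "claw": [claw, ...]}. A call has 1 to 5 rows; each row shifts and turns the commanded pose from where the row before left it; what a row does not reach is not made up. A row lasts 1/12 s, in which the tool goes at most 41.7 mm and 7.16 degrees, less where a joint would pass 70% of its speed; a pose out of reach is approached as far as the arm can. A call with a number of a shift or a turn outside -1 to 1 is refused whole. A call with a gripper value outside its range is refused whole. The fingers move at their own pace and stop on an object; FORCE is the grip in N (left out, the last holds). Time passes only in rows, so rows that do not move let the fingers close. It gives the time, the measured TCP pose, the force, the opening and the grip force at its end, in the units of the state.
- telemetry.observe(): the state, without advancing time (a new reading comes with each control period).
- vision.camera(name): name is "scene" or "side" or "wrist"; returns a dict with "frame" (400x640x3 uint8, blue, green, red), "z_map" (400x640 float32, mm along the optical axis (not along the pixel's ray), 0 where there is no reading), "fx", "fy", "cx", "cy" (pixels), "k1" (the pictures are not rectified: a ray, as slopes to the right and down, at radius r is drawn at 1 + k1 r^2 times it, then the intrinsics apply), "cam_to_world" (4x4, takes a point from camera to world coordinates). Camera axes: x right, y up, looking along -z (the intrinsics and any distortion apply to the point x, -y, -z); pixel columns grow to the right and rows downward; lengths in mm; the calibration is good to about 2 mm. A picture is of the moment at which its call begins.
- robot.close_job(): hands the job in; it is judged then, once.
Trained networks look in a picture, given as the dict that the camera call returned (one of the last four; its "shot" number tells which), for a name from the list of things; names that differ only in an ending like _2 or _b are one class to them, and where a whole thing is asked for, a point or a joint stands for the part that bears it (a point fixed in the world has none). Each returns a list of dicts, best first, with "p" (0 to 1); they miss things now and then, are a little off and sometimes report something else, mostly with a low value. They report only what shows in the picture. A call takes as long as a camera call. They do not tell look-alikes from the thing itself.
- vision.boxes_of(picture, thing): "bbox" ([left, top, width, height] in pixels, round what is visible of it).
- vision.trace(picture, thing): "pixels" (400x640 bool, what is visible of it) and "bbox" ([left, top, width, height] in pixels, round what is visible of it).
The state is a dict: "time": time; "joints": joint angles; "qd": joint speeds; "joint_efforts": joint torques, N m; "position": TCP position; "eef_rot": TCP orientation; "force": force on the tool from outside, world axes, zero at the start; "moment": the same for the moment, N m; "width": finger opening in mm; "grasp_force": force on a finger pad.
Only numpy, scipy, OpenCV 4.12 (cv2) and the standard library are available. Lean on these libraries where they do the work, as an engineer would, in place of code of your own. Each camera call takes 0.05 s, during which the arm holds its last target. There are 200 camera calls.

## Working session

There is one attempt and no reset: what is moved stays moved. The work goes in short steps, Python scripts to look and compute and a shell command to move; the robot and the scene stay as the last step left them, time stands still between calls to the robot, and variables do not carry over. Pictures are saved under pics/ and viewed, at most 10 in all, crops included, and the job is handed in when it is done.

```bash
mkdir -p pics; cat > h.py <<'E'
import numpy as np, cv2
from workcell import telemetry, vision, robot
def snap(n):
    p=vision.camera(n); return p
def world(p,u,v,z=None,d=None):
    # undistort pixel to slopes
    xd=(np.asarray(u,float)-p["cx"])/p["fx"]; yd=(np.asarray(v,float)-p["cy"])/p["fy"]
    x,y=xd.copy(),yd.copy()
    for _ in range(20):
        s=1+p["k1"]*(x*x+y*y); x,y=xd/s,yd/s
    ray=np.stack([x,-y,-np.ones_like(x)],-1); M=np.array(p["cam_to_world"])
    R=ray@M[:3,:3].T; o=M[:3,3]
    if d is not None: return o+R*np.asarray(d)[...,None]
    return o+R*((z-o[2])/R[...,2])[...,None]
def proj(p,P):
    M=np.linalg.inv(np.array(p["cam_to_world"])); q=np.asarray(P,float)@M[:3,:3].T+M[:3,3]
    x=q[...,0]/-q[...,2]; y=-q[...,1]/-q[...,2]; s=1+p["k1"]*(x*x+y*y)
    return np.stack([p["cx"]+p["fx"]*x*s,p["cy"]+p["fy"]*y*s],-1)
def cloud(p):
    v,u=np.mgrid[0:400,0:640]; return world(p,u,v,d=p["z_map"])
E
python3 - <<'E'
from h import *
for n in ["scene","side","wrist"]:
    p=snap(n); cv2.imwrite(f"pics/{n}0.png",p["frame"])
    M=np.array(p["cam_to_world"]); print(n,M[:3,3].round(),(-M[:3,2]).round(2))
    C=cloud(p)
    for t in ["probe","parking","guide","green_cup","white_cup"]:
        for r in vision.trace(p,t)[:3]:
            m=r["pixels"]&(p["z_map"]>0); c=C[m]
            print(t,round(r["p"],2),np.round(r["bbox"]),np.median(c,0).round() if len(c) else None, np.percentile(c[:,2],[2,98]).round() if len(c) else None)
E
```

```text
scene [-107.  686.  937.] [ 0.56 -0.39 -0.73]
probe 0.97 [196. 253.  32.  66.] [415. 600. 195.] [ -0. 242.]
probe 0.59 [273. 184.  12.  47.] [544. 349. 154.] [ -1. 193.]
probe 0.57 [231. 228.  26.  67.] [426. 515. 197.] [ 14. 242.]
parking 0.62 [265. 200.  34.  48.] [540. 351.  10.] [ -1. 140.]
guide 0.66 [314. 188.  49.  50.] [483. 206. 103.] [  3. 107.]
green_cup 0.46 [322. 215.  15.  16.] [482. 234.  32.] [ 8. 65.]
white_cup 0.61 [340. 207.  17.  19.] [470. 181.  33.] [ 6. 99.]
side [ 458. 1159.  783.] [ 0.06 -0.81 -0.58]
probe 0.89 [349. 258.  20.  81.] [423. 607. 191.] [  1. 243.]
probe 0.79 [344. 228.  19.  82.] [437. 526. 212.] [ 11. 244.]
probe 0.5 [304. 200.  11.  22.] [548. 356. 175.] [144. 194.]
parking 0.81 [298. 214.  25.  59.] [544. 362.  11.] [  5. 141.]
parking 0.44 [307. 200.   9.  26.] [548. 356. 173.] [140. 194.]
guide 0.9 [317. 184.  30.  59.] [492. 215. 102.] [  2. 109.]
guide 0.58 [353. 132.  18.  40.] [ 387. -151.   71.] [  0. 142.]
green_cup 0.73 [323. 214.  19.  18.] [489. 238.  34.] [11. 66.]
white_cup 0.62 [302. 202.  15.  22.] [549. 355. 166.] [  3. 194.]
white_cup 0.37 [335. 212.  12.  12.] [469. 181.  19.] [ 9. 45.]
wrist [526.  72. 384.] [ 0.   -0.27 -0.96]
guide 0.83 [240.   0.  84.  73.] [490. 152. 103.] [  5. 106.]
white_cup 0.94 [266.   1.  44.  57.] [481. 183.  52.] [ 9. 65.]
```

```bash
python3 - <<'E'
import cv2,numpy as np
a=cv2.imread("pics/scene0.png")[120:330,150:430]; b=cv2.imread("pics/side0.png")[100:350,220:500]
cv2.imwrite("pics/c0.png",np.vstack([cv2.resize(a,None,fx=1.4,fy=1.4,interpolation=2),cv2.resize(b,(392,290))][:1]) if 0 else np.hstack([cv2.resize(a,(400,300),interpolation=2),cv2.resize(b,(400,300),interpolation=2)]))
E
```

```text
(no output)
```

View pics/c0.png

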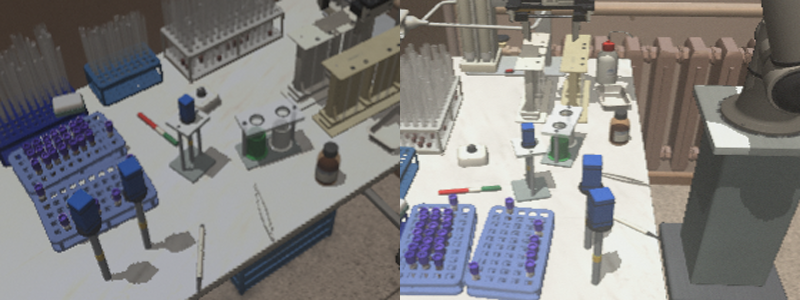

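View pics/scene0.png

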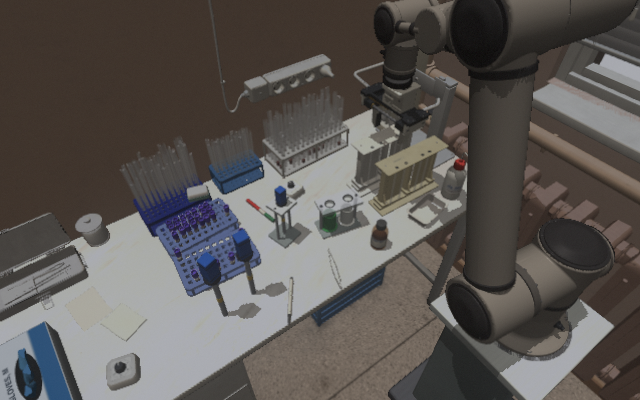

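The parked probe is at about (281,196) in the scene image. The guide is at about (338,212), with the green cup under its left-hand hole at about (329,222). The two tall blue-gripped probes at (209,268) and (243,245) are look-alikes. Next I move the wrist camera over the work.

```bash
python3 -m jog '{"xyz":[[0,0.2,0.2],[0,0.2,0.25],[0,0.25,0.2],[0,0.3,0.15],[0,0.3,0]],"rot":[[0,0,0],[0,0,0],[0,0,0],[0,0,0],[0,0,0]],"claw":[91,91,91,91,91]}' 10
python3 -m jog '{"xyz":[[0,0.3,0],[0,0.3,0],[0,0.2,0],[0,0,0],[0,0,0]],"rot":[[0,0,0],[0,0,0],[0,0,0],[0,0,0],[0,0,0]],"claw":[91,91,91,91,91]}'
cat > meas.py <<'E'
from h import *
import sys
p=snap("wrist"); cv2.imwrite(f"pics/{sys.argv[1]}.png",p["frame"]); np.savez(f"{sys.argv[1]}.npz",**{k:p[k] for k in ["frame","z_map","fx","fy","cx","cy","k1","cam_to_world"]})
M=np.array(p["cam_to_world"]); print(M[:3,3].round(1),(-M[:3,2]).round(3),p["fx"],p["k1"])
C=cloud(p); ok=p["z_map"]>0
f=p["frame"].astype(int)
blue=ok&(f[...,0]>f[...,2]*1.6)&(f[...,0]>60)&(C[...,2]>183)&(C[...,2]<200)
def near(x,y,r): return np.hypot(C[...,0]-x,C[...,1]-y)<r
m=blue&near(545,355,40)
if m.sum()>20:
    v,u=np.nonzero(m); r=cv2.minAreaRect(np.stack([C[m][:,0],C[m][:,1]],-1).astype(np.float32)); print("grip top",m.sum(),r,np.median(C[m][:,2]),"px",u.mean(),v.mean())
pl=ok&near(545,355,60)&(C[...,2]>130)&(C[...,2]<143)
if pl.sum()>20: print("park plate",cv2.minAreaRect(C[pl][:,:2].astype(np.float32)),np.median(C[pl][:,2]))
gp=ok&near(480,208,90)&(C[...,2]>99)&(C[...,2]<111)
if gp.sum()>20: print("guide plate",cv2.minAreaRect(C[gp][:,:2].astype(np.float32)),np.median(C[gp][:,2]))
E
python3 meas.py w1
```

```text
time: 1.32
position: [526.3, 151.4, 327.3]
eef_rot: [0.708, 0.707, 0.003, 0.002]
force: [1.2, 0.1, -0.1]
width: 91.6
grasp_force: 0.0
time: 1.73
position: [524.7, 247.0, 322.3]
eef_rot: [0.706, 0.708, -0.0, 0.0]
force: [1.4, -0.8, -0.2]
width: 90.8
grasp_force: 0.0
[525.7 319.6 479.2] [ 0.    -0.27  -0.963] 286.22461545423374 -0.05200055137808607
grip top 521 ((549.9057006835938, 346.0793151855469), (21.076183319091797, 21.443645477294922), 13.11809253692627) 190.78839809502904 px 347.87140115163146 92.10364683301344
park plate ((550.1279296875, 346.2360534667969), (55.847557067871094, 62.72180938720703), 15.513437271118164) 137.04063836203517
guide plate ((492.0461120605469, 196.50531005859375), (125.16812896728516, 60.21164321899414), 77.8974838256836) 103.93648857412813
```

View pics/w1.png

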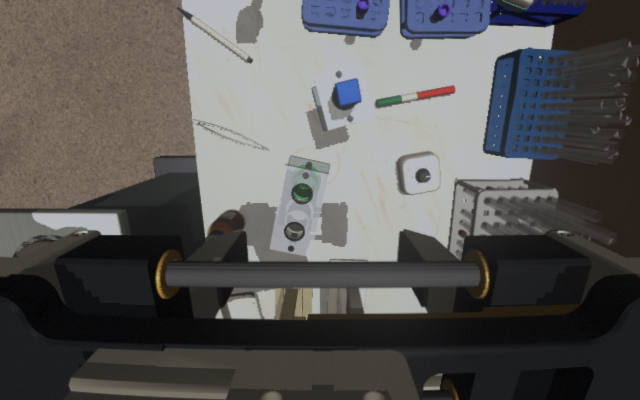

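The wrist view shows the blue grip top at (348,92), the green hole at (302,193) and the white hole at (295,230). I go above the probe, turned 13° to match it, and measure from this second place.

```bash
python3 -m jog '{"xyz":[[0.05,0.2,0],[0.05,0.25,-0.05],[0.05,0.2,-0.1],[0.05,0.175,-0.1],[0,0,0]],"rot":[[0,0,0.05],[0,0,0.05],[0,0,0.045],[0,0,0],[0,0,0]],"claw":[60,60,60,60,60]}'
python3 -m jog '{"xyz":[[0,0,0],[0,0,0]],"rot":[[0,0,0],[0,0,0]],"claw":[60,60]}'
python3 meas.py w2
python3 - <<'E'
from h import *
d=lambda n:{k:v for k,v in np.load(n).items()}
for n in ["w1.npz","w2.npz"]:
    p=d(n); c=proj(p,[497.9,223.9,105]); g=proj(p,[549.9,346,192]); print(n,c,g)
    x,y=map(int,c); im=p["frame"][max(0,y-30):y+30,max(0,x-30):x+30]; cv2.imwrite("pics/g_"+n[:2]+".png",cv2.resize(im,None,fx=6,fy=6,interpolation=2)); print(x,y)
a=[cv2.imread(f"pics/g_w{i}.png") for i in (1,2)]
if all(i is not None for i in a): cv2.imwrite("pics/g.png",np.hstack([cv2.resize(i,(390,390)) for i in a]))
E
python3 -c "
import cv2;a=cv2.imread('pics/w2.png');cv2.imwrite('pics/w2s.png',a)"
```

```text
time: 2.2
position: [548.9, 346.2, 289.1]
eef_rot: [0.622, 0.783, -0.002, -0.001]
force: [-0.3, -0.0, -0.6]
width: 62.9
grasp_force: 0.0
time: 2.37
position: [549.5, 343.4, 293.3]
eef_rot: [0.623, 0.782, -0.0, 0.0]
force: [0.3, -1.0, 0.6]
width: 60.4
grasp_force: 0.0
[534.3 414.1 450.1] [ 0.061 -0.263 -0.963] 286.22461545423374 -0.05200055137808607
grip top 487 ((550.018798828125, 346.7419128417969), (21.58611297607422, 20.795137405395508), 12.827388763427734) 190.74903983016486 px 322.4558521560575 196.39835728952772
park plate ((550.3571166992188, 346.4275207519531), (56.14415740966797, 62.38378143310547), 15.784473419189453) 136.98037294144416
guide plate ((492.5564270019531, 197.8859100341797), (122.96832275390625, 60.202056884765625), 78.09259033203125) 103.82928474217911
w1.npz [301.61881856 193.848246  ] [348.03178224  92.05840645]
301 193
w2.npz [263.60679901 258.5249942 ] [322.1202736  197.89756926]
263 258
```

View pics/w2.png

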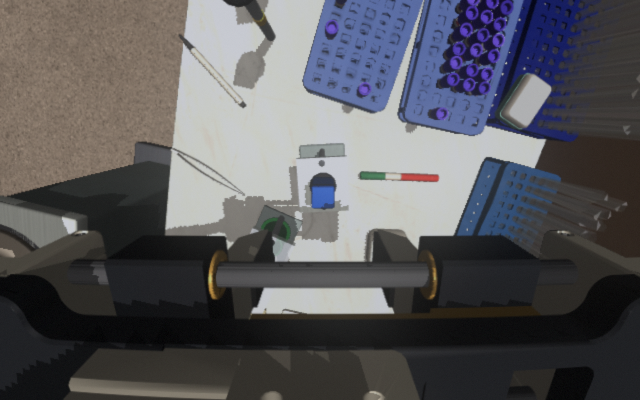

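View pics/g.png

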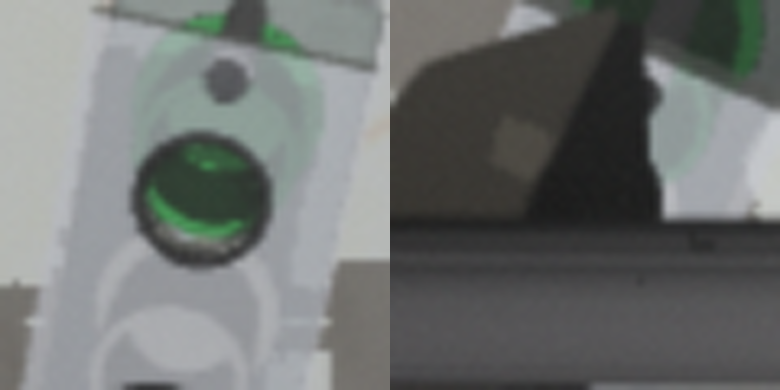

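The two views agree: grip at (550, 346.4) with its top at z≈191, yaw 13°, and the green hole at about (498, 224). Now I descend, close and check before lifting.

```bash
python3 -m jog '{"xyz":[[0.008,0.012,-0.2],[0,0,-0.28],[0,0,-0.28],[0,0,-0.25],[0,0,-0.16]],"rot":[[0,0,0],[0,0,0],[0,0,0],[0,0,0],[0,0,0]],"claw":[60,60,60,60,60]}' 25
python3 -m jog '{"xyz":[[0,0,0],[0,0,0]],"rot":[[0,0,0],[0,0,0]],"claw":[60,60]}'
python3 -m jog '{"xyz":[[0,0,0],[0,0,0],[0,0,0],[0,0,0],[0,0,0]],"rot":[[0,0,0],[0,0,0],[0,0,0],[0,0,0],[0,0,0]],"claw":[30,16,10,10,10]}'
python3 -m jog '{"xyz":[[0,0,0],[0,0,0],[0,0,0],[0,0,0],[0,0,0]],"rot":[[0,0,0],[0,0,0],[0,0,0],[0,0,0],[0,0,0]],"claw":[10,10,10,10,10]}'
```

```text
time: 2.83
position: [549.3, 344.4, 150.4]
eef_rot: [0.623, 0.782, -0.001, -0.0]
force: [-0.5, 0.1, -0.4]
width: 59.9
grasp_force: 0.0
time: 3.0
position: [550.3, 345.4, 153.1]
eef_rot: [0.623, 0.782, -0.0, 0.0]
force: [0.3, 0.6, 0.8]
width: 60.0
grasp_force: 0.0
time: 3.42
position: [550.2, 346.6, 153.2]
eef_rot: [0.622, 0.783, 0.001, 0.0]
force: [0.7, 0.5, -0.1]
width: 31.7
grasp_force: 0.0
time: 3.83
position: [550.0, 346.5, 152.6]
eef_rot: [0.622, 0.783, 0.0, 0.0]
force: [-1.2, -0.7, 2.9]
width: 21.8
grasp_force: 25.0
```

```bash
python3 -m jog '{"xyz":[[0,0,0.05],[0,0,0.1],[0,0,0.15],[0,0,0.15],[0,0,0.15]],"rot":[[0,0,0],[0,0,0],[0,0,0],[0,0,0],[0,0,0]],"claw":[10,10,10,10,10]}'
python3 -m jog '{"xyz":[[0,0,0.15],[0,0,0.15],[0,0,0.15],[0,0,0.1],[0,0,0.06]],"rot":[[0,0,0],[0,0,0],[0,0,0],[0,0,0],[0,0,0]],"claw":[10,10,10,10,10]}'
python3 -m jog '{"xyz":[[0,0,0],[0,0,0]],"rot":[[0,0,0],[0,0,0]],"claw":[10,10]}'
cat > hand.py <<'E'
from h import *
import sys
tag=sys.argv[1]; s=telemetry.observe(); print(np.round(s["position"],1),np.round(s["force"],1))
out=[]
for n in ["scene","side"]:
    p=snap(n); C=cloud(p); ok=p["z_map"]>0; f=p["frame"].astype(int)
    T=np.array(s["position"]); c=proj(p,T-[0,0,90]); x,y=map(int,c); im=p["frame"][y-50:y+50,x-50:x+50]
    out.append(cv2.resize(im,(400,400),interpolation=cv2.INTER_CUBIC)); print(n,"crop origin",x-50,y-50,"fx",p["fx"])
    # rod points: close to tool axis, below flange
    m=ok&(np.hypot(C[...,0]-T[0],C[...,1]-T[1])<25)&(C[...,2]<T[2]-12)&(C[...,2]>T[2]-130-19)
    P=C[m]
    if n in sys.argv[2:]:pass
    for lo in range(-140,-10,20):
        q=P[(P[:,2]-T[2]>lo)&(P[:,2]-T[2]<lo+20)]
        if len(q): print(lo+10,len(q),np.median(q,0).round(1),(np.median(q[:,:2],0)-T[:2]).round(1))
    yl=ok&(np.hypot(C[...,0]-T[0],C[...,1]-T[1])<30)&(f[...,2]>90)&(f[...,1]>70)&(f[...,0]<0.55*f[...,2])&(C[...,2]<T[2])
    if yl.any(): print("yellow",yl.sum(),np.median(C[yl],0).round(1),C[yl][:,2].min().round(1),C[yl][:,2].max().round(1))
    M=np.array(p["cam_to_world"]); print("cam",M[:3,3].round())
cv2.imwrite(f"pics/{tag}.png",np.hstack(out))
E
python3 hand.py lift
```

```text
time: 4.25
position: [549.8, 346.3, 224.7]
eef_rot: [0.622, 0.783, -0.0, -0.0]
force: [0.3, 0.8, -0.8]
width: 21.9
grasp_force: 25.0
time: 4.67
position: [550.3, 346.6, 299.3]
eef_rot: [0.622, 0.783, 0.001, 0.001]
force: [0.9, 0.7, -0.6]
width: 22.0
grasp_force: 25.0
time: 4.83
position: [549.9, 346.4, 297.0]
eef_rot: [0.622, 0.783, -0.0, -0.0]
force: [-0.5, -0.5, -1.0]
width: 21.9
grasp_force: 25.0
[549.9 346.4 297. ] [-0.5 -0.5 -1. ]
scene crop origin 228 134 fx 405.6626403271163
-130 18 [546.  348.5 168.9] [-3.8  2.1]
-110 21 [545.7 349.  187.9] [-4.1  2.6]
-90 23 [544.9 349.3 208.2] [-5.   2.9]
-70 20 [545.4 349.4 227.6] [-4.4  3. ]
-50 26 [546.  348.1 246.5] [-3.8  1.7]
-30 18 [545.8 349.1 265.2] [-4.1  2.7]
-10 12 [538.4 353.6 283.8] [-11.4   7.2]
yellow 3 [544.9 349.3 219.9] 216.2 221.8
cam [-107.  686.  937.]
side crop origin 258 149 fx 390.47287862789466
-130 21 [548.8 349.2 169. ] [-1.   2.8]
-110 26 [547.9 349.7 187.8] [-2.   3.3]
-90 24 [549.5 350.  207.1] [-0.4  3.6]
-70 30 [549.3 349.3 225.7] [-0.5  2.9]
-50 25 [548.7 349.3 247.5] [-1.1  2.9]
-30 27 [549.9 350.3 266.1] [0.  3.9]
-10 6 [552.5 358.5 283.3] [ 2.6 12.1]
yellow 6 [548.1 349.6 217.9] 214.3 221.2
cam [ 458. 1159.  783.]
```

View pics/lift.png

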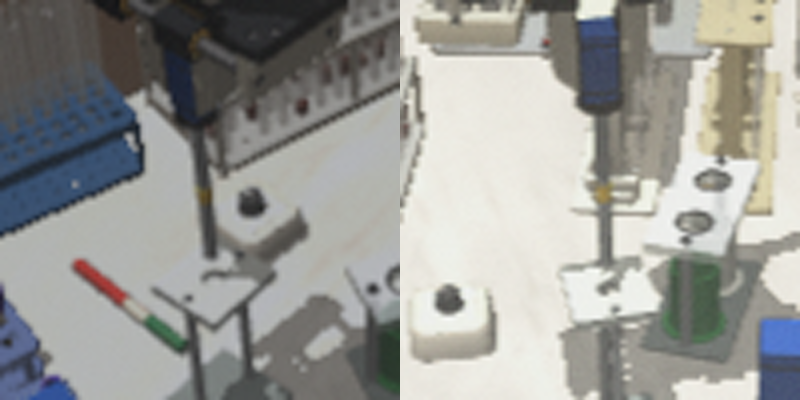

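The probe is held upright. In the scene and side views the rod axis sits within 1 mm of the tool axis, and the band is at z≈218, about 79 mm below the TCP. I move over the green hole and check with the tip just above the plate.

```bash
python3 -m jog '{"xyz":[[-0.02,-0.05,0],[-0.06,-0.12,0],[-0.07,-0.17,0],[-0.07,-0.17,0],[-0.07,-0.17,0]],"rot":[[0,0,0],[0,0,0],[0,0,0],[0,0,0],[0,0,0]],"claw":[10,10,10,10,10]}'
python3 -m jog '{"xyz":[[-0.07,-0.17,0],[-0.05,-0.11,-0.05],[-0.023,-0.06,-0.1],[0,0,-0.1],[0,0,-0.05]],"rot":[[0,0,0],[0,0,0],[0,0,0],[0,0,0],[0,0,0]],"claw":[10,10,10,10,10]}'
python3 -m jog '{"xyz":[[0,0,0],[0,0,0],[0,0,0]],"rot":[[0,0,0],[0,0,0],[0,0,0]],"claw":[10,10,10]}'
sed -i 's/,0,90\])/,0,100])/' hand.py
python3 hand.py over
python3 meas.py w3
```

```text
time: 5.35
position: [514.2, 263.6, 296.6]
eef_rot: [0.622, 0.783, -0.001, -0.0]
force: [0.2, -0.7, -1.4]
width: 22.1
grasp_force: 25.0
time: 5.77
position: [496.9, 223.0, 259.9]
eef_rot: [0.623, 0.783, -0.001, -0.001]
force: [0.1, -0.2, -2.2]
width: 22.1
grasp_force: 25.0
time: 6.02
position: [498.3, 224.3, 262.0]
eef_rot: [0.622, 0.783, 0.0, 0.0]
force: [0.2, 0.0, -2.0]
width: 21.9
grasp_force: 25.0
[498.3 224.3 262. ] [ 0.2  0.  -2. ]
scene crop origin 278 138 fx 405.6626403271163
-130 18 [494.6 227.8 132.7] [-3.7  3.5]
-110 20 [495.2 227.6 150.3] [-3.1  3.3]
-90 19 [494.4 228.1 173.8] [-3.9  3.8]
-70 18 [494.4 228.  191.1] [-3.9  3.7]
-50 21 [494.4 227.4 212.3] [-3.9  3.1]
-30 18 [494.9 226.5 229.5] [-3.4  2.2]
-10 9 [486.7 235.4 249.3] [-11.6  11.1]
yellow 1 [492.1 229.1 187.4] 187.4 187.4
cam [-107.  686.  937.]
side crop origin 280 138 fx 390.47287862789466
-130 13 [498.7 228.3 134.3] [0.5 3.9]
-110 19 [498.9 227.8 152.2] [0.6 3.5]
-90 16 [498.9 227.3 172.5] [0.6 3. ]
-70 17 [498.8 228.  190.2] [0.5 3.7]
-50 19 [498.8 227.9 210. ] [0.5 3.6]
-30 19 [498.8 228.4 231.6] [0.5 4.1]
-10 6 [493.3 229.8 248.3] [-5.   5.5]
yellow 6 [497.4 227.1 184. ] 177.9 187.3
cam [ 458. 1159.  783.]
[482.9 294.9 419. ] [ 0.062 -0.262 -0.963] 286.22461545423374 -0.05200055137808607
park plate ((550.0289916992188, 346.43804931640625), (56.87346649169922, 63.00809097290039), 15.69053840637207) 136.95473169189574
guide plate ((493.34100341796875, 202.5179443359375), (112.78065490722656, 60.031715393066406), 77.94564819335938) 103.94345090445387
```

View pics/over.png

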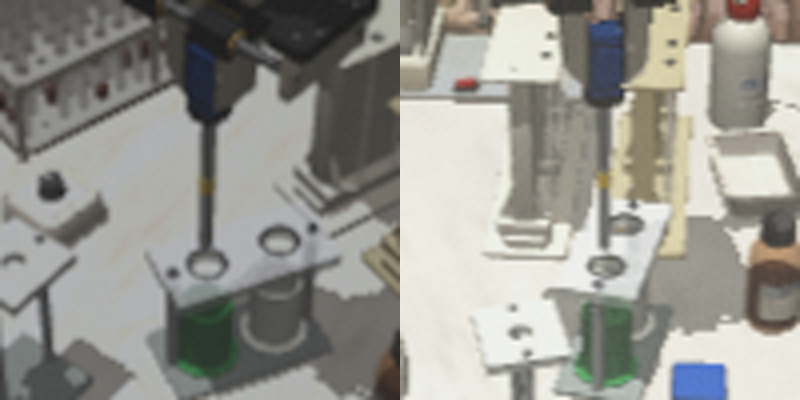

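View pics/w3.png

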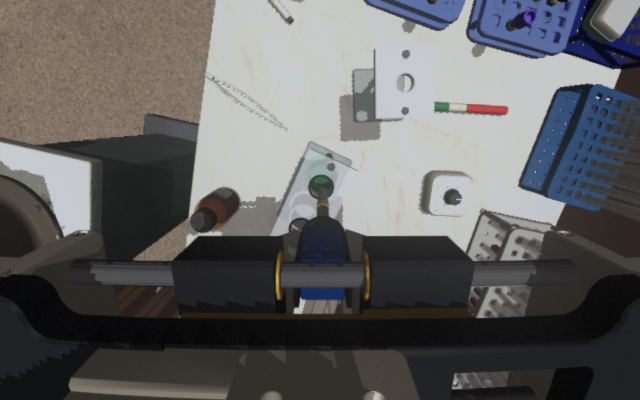

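The scene view shows the rod directly over the green hole: hole at crop (207,264), rod at (206,240). The side view agrees (hole at 207,266, rod at 205,240). I'll put numbers on the centring.

```bash
cat > cen.py <<'E'
from h import *
from scipy.optimize import least_squares
import sys
T=np.array(telemetry.observe()["position"]); lo,hi=float(sys.argv[1]),float(sys.argv[2])
obs=[];hole=[]
for n in ["scene","side"]:
    p=snap(n); C=cloud(p); ok=p["z_map"]>0
    m=ok&(np.hypot(C[...,0]-T[0],C[...,1]-T[1])<12)&(C[...,2]<hi)&(C[...,2]>lo)
    for r in np.unique(np.nonzero(m)[0]):
        u=np.nonzero(m[r])[0]
        if 2<=len(u)<=8: obs.append((p,u.mean(),r))
    # hole: dark lip ring on bright plate
    c=proj(p,[498,224,105]); x,y=map(int,c); g=cv2.cvtColor(p["frame"],6)
    hole.append((n,c.round(2)))
    if len(sys.argv)>3:
        w=g[y-9:y+10,x-12:x+13]; print(n,x-12,y-9); print("\n".join(" ".join(f"{k:3d}" for k in row) for row in w))
def res(a):
    o=[]
    for p,u,r in obs:
        zs=np.array([lo-20,hi+20.]); P=np.stack([a[0]+a[2]*(zs-130),a[1]+a[3]*(zs-130),zs],-1)
        q=proj(p,P); t=(r-q[0,1])/(q[1,1]-q[0,1]); o.append(u-(q[0,0]+t*(q[1,0]-q[0,0])))
    return o
s=least_squares(res,[T[0],T[1],0,0],loss="soft_l1"); print("T",T.round(1),"axis at z130",s.x[:2].round(2),"slope",s.x[2:].round(4),"rms",np.std(s.fun).round(2),len(obs)); print(hole)
E
python3 cen.py 122 235 v
```

```text
scene 316 194
167 169 173 174 175 175 175 175 176 175 176 140  88  66  63 143 176 174 177 177 177 178 177 176 176
168 171 173 173 175 176 176 176 176 176 177 135  81  65  63 145 174 176 176 177 176 178 177 177 177
173 174 172 172 174 175 176 177 176 177 177 136  79  65  61 146 174 176 177 177 177 178 177 176 178
175 174 171 173 175 176 177 177 178 177 177 135  80  66  61 145 177 176 177 177 178 176 177 178 176
175 174 174 176 177 177 178 177 178 177 176 141  85  67  67 147 177 176 178 176 177 176 177 177 177
177 176 176 177 177 177 177 177 178 177 177 142  91  65  88 142 171 178 177 176 178 177 177 177 177
177 177 176 177 177 177 176 178 178 163 148 114  84  73  98 114 136 158 171 177 176 178 177 177 177
176 178 178 177 177 177 177 178 170 125  83  77  86  92  97  95  88 102 156 177 177 177 178 177 176
172 177 177 176 178 177 177 177 146  92  95 107 111 117 115 110 106  78 128 169 176 177 178 177 178
152 173 177 177 178 178 177 179 127  79 104 133 150 154 150 143 130  97  84 150 177 178 176 176 177
135 166 177 172 159 153 169 178 132  93 136 168 177 176 178 177 165 119  89 151 177 17
[... 2185 characters left out ...]
5 217 220 222 223 223 220 214 170 124 141
224 226 231 232 232 234 236 236 236 214 159 123 144 193 216 216 216 215 218 217 218 198 142 114 139
149 147 148 156 162 185 213 221 225 232 216 171 189 212 214 217 217 216 219 219 216 172 120 117 139
150 147 148 146 147 145 149 149 149 158 160 166 178 186 199 204 211 212 216 215 212 163 110 119 137
168 150 148 148 147 147 148 149 145 141 142 142 142 138 129 137 148 162 184 193 187 144 115 120 137
206 156 152 154 155 153 152 160 145 124 132 137 132 126 125 125 126 129 138 138 124 116 118 116 135
T [498.3 224.3 262. ] axis at z130 [498.95 224.98] slope [-0.0007 -0.0178] rms 0.21 62
[('scene', array([328.72, 203.06])), ('side', array([330.35, 204.53]))]
```

```bash
python3 - <<'E'
from h import *
for n,u,v in [("scene",329.4,203.9),("side",331.05,204.4)]:
    p=snap(n); print(n,world(p,np.array(u),np.array(v),z=105.).round(1), (proj(p,[499,225,105])-proj(p,[498,225,105])).round(2),(proj(p,[498,226,105])-proj(p,[498,225,105])).round(2))
E
```

```text
scene [494.4 224.3 105. ] [-0.21 -0.22] [-0.29  0.15]
side [496.  223.3 105. ] [-0.34 -0.01] [-0.01  0.2 ]
```

The side views put the rod about 1 mm toward +x of centre, which is small against the 7 mm clearance. I apply half of that, descend until just short of the final depth, then check there.

```bash
python3 -m jog '{"xyz":[[-0.006,-0.003,0],[0,0,-0.05],[0,0,-0.08],[0,0,-0.08],[0,0,-0.08]],"rot":[[0,0,0],[0,0,0],[0,0,0],[0,0,0],[0,0,0]],"claw":[10,10,10,10,10]}'
python3 -m jog '{"xyz":[[0,0,-0.08],[0,0,-0.08],[0,0,-0.08],[0,0,-0.05],[0,0,0]],"rot":[[0,0,0],[0,0,0],[0,0,0],[0,0,0],[0,0,0]],"claw":[10,10,10,10,10]}'
python3 -m jog '{"xyz":[[0,0,0],[0,0,0],[0,0,0]],"rot":[[0,0,0],[0,0,0],[0,0,0]],"claw":[10,10,10]}'
python3 - <<'E'
from h import *
s=telemetry.observe(); T=np.array(s["position"]); print(T.round(1),np.round(s["force"],1),np.round(s["moment"],2))
o=[]
for n in ["wrist","scene","side"]:
    p=snap(n); np.savez(f"f1{n}.npz",**{k:p[k] for k in ["frame","z_map","fx","fy","cx","cy","k1","cam_to_world"]})
    x,y=map(int,proj(p,[498,224,110])); h=22 if n=="wrist" else 16; print(n,x-h,y-h,h,proj(p,[498,224,105]).round(2))
    o.append(cv2.resize(p["frame"][y-h:y+h,x-h:x+h],(264,264),interpolation=cv2.INTER_NEAREST))
cv2.imwrite("pics/f1.png",np.hstack(o))
E
```

```text
time: 6.78
position: [496.9, 223.6, 225.2]
eef_rot: [0.622, 0.783, -0.0, -0.0]
force: [0.5, 0.2, -2.0]
width: 21.8
grasp_force: 25.0
time: 7.2
position: [496.6, 223.4, 190.2]
eef_rot: [0.622, 0.783, -0.001, -0.001]
force: [0.2, 0.1, -1.3]
width: 22.1
grasp_force: 25.0
time: 7.45
position: [497.7, 223.8, 192.6]
eef_rot: [0.622, 0.783, 0.001, 0.0]
force: [0.1, 0.6, -1.4]
width: 21.9
grasp_force: 25.0
[497.7 223.8 192.6] [ 0.1  0.6 -1.4] [-0.01  0.05 -0.06]
wrist 299 184 22 [321.31 204.48]
scene 312 185 16 [328.72 203.06]
side 314 187 16 [330.35 204.53]
```

View pics/f1.png

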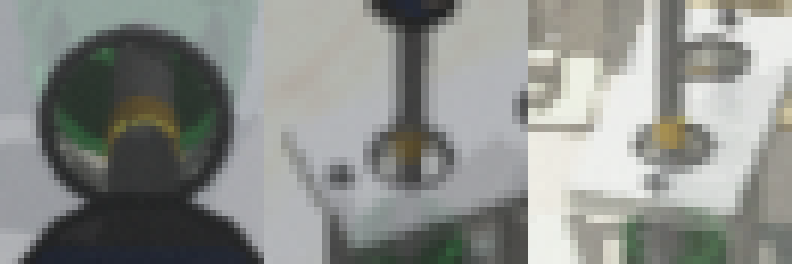

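Wrist view: the lip ring centre is near x=135 and the rod near x=143, so the rod is about 1.1 mm to the right of centre. The side view also shows it toward +x. The band is visible at the hole in all three views, so I'll work out its height.

```bash
python3 - <<'E'
from h import *
for n in ["wrist","scene","side"]:
    p={k:v for k,v in np.load(f"f1{n}.npz").items()}; f=p["frame"].astype(int)
    A=np.array([498.8,224.0]); o=p["cam_to_world"][:3,3]; d=o[:2]-A; d=d/np.hypot(*d)*5
    zs=np.arange(90,140,0.25); q=proj(p,np.column_stack([np.tile(A+d,(len(zs),1)),zs]))
    hsv=cv2.cvtColor(p["frame"],cv2.COLOR_BGR2HSV)
    print(n)
    rows=np.round(q[:,1]).astype(int)
    for r in np.unique(rows):
        i=rows==r; c=int(round(q[i,0].mean())); px=f[r,c-1:c+2].mean(0); print(r,zs[i].mean().round(1),px.round().astype(int), "Y" if px[2]-px[0]>25 else "")
E
```

```text
wrist
195 90.9 [67 68 67] 
196 93.6 [67 67 66] 
197 97.1 [68 68 67] 
198 100.6 [66 67 66] 
199 104.1 [64 67 68] 
200 107.5 [50 75 87] Y
201 110.8 [47 77 90] Y
202 113.9 [46 77 91] Y
203 116.9 [ 52  94 104] Y
204 119.9 [66 98 98] Y
205 122.9 [66 70 70] 
206 125.8 [65 65 64] 
207 128.5 [59 58 57] 
208 131.2 [56 56 55] 
209 134.0 [56 56 55] 
210 136.6 [56 56 55] 
211 138.9 [55 56 55] 
scene
196 138.0 [78 79 78] 
197 134.1 [77 78 77] 
198 130.1 [76 76 76] 
199 126.1 [70 70 71] 
200 122.1 [64 70 72] 
201 118.1 [54 74 83] Y
202 114.1 [49 79 92] Y
203 110.0 [54 81 92] Y
204 105.9 [65 79 85] 
205 101.8 [74 75 75] 
206 97.6 [89 90 90] 
207 93.5 [114 111 111] 
208 90.6 [152 150 147] 
side
196 138.6 [132 136 136] 
197 135.6 [132 137 136] 
198 132.1 [133 137 137] 
199 128.5 [133 138 137] 
200 124.9 [134 140 140] 
201 121.4 [119 144 153] Y
202 117.8 [ 92 142 162] Y
203 114.1 [ 93 143 162] Y
204 110.5 [102 139 152] Y
205 106.9 [126 132 132] 
206 103.2 [125 128 128] 
207 99.5 [165 165 164] 
208 95.9 [165 165 163] 
209 92.2 [152 154 152] 
210 90.1 [188 190 188]
```

The band is centred at z≈113.3 (112.9 by dead reckoning), so I lower 8.2 mm and shift −1.2 mm in x.

```bash
python3 -m jog '{"xyz":[[-0.010,-0.002,0],[0,0,-0.034],[0,0,-0.034],[0,0,0],[0,0,0]],"rot":[[0,0,0],[0,0,0],[0,0,0],[0,0,0],[0,0,0]],"claw":[10,10,10,10,10]}'
python3 -m jog '{"xyz":[[0,0,0],[0,0,0],[0,0,0]],"rot":[[0,0,0],[0,0,0],[0,0,0]],"claw":[10,10,10]}'
python3 - <<'E'
from h import *
s=telemetry.observe(); print(np.round(s["position"],1),np.round(s["force"],1),np.round(s["moment"],2))
o=[]
for n in ["wrist","scene","side"]:
    p=snap(n); np.savez(f"f2{n}.npz",**{k:p[k] for k in ["frame","z_map","fx","fy","cx","cy","k1","cam_to_world"]})
    x,y=map(int,proj(p,[498,224,110])); h=22 if n=="wrist" else 16; print(n,x-h,y-h,h)
    o.append(cv2.resize(p["frame"][y-h:y+h,x-h:x+h],(264,264),interpolation=cv2.INTER_NEAREST))
    f=p["frame"].astype(int); A=np.array([497.7,224.0]); c=p["cam_to_world"][:3,3]; d=c[:2]-A; d=d/np.hypot(*d)*5
    zs=np.arange(90,130,0.25); q=proj(p,np.column_stack([np.tile(A+d,(len(zs),1)),zs])); rows=np.round(q[:,1]).astype(int)
    for r in np.unique(rows):
        i=rows==r; k=int(round(q[i,0].mean())); px=f[r,k-1:k+2].mean(0); print(zs[i].mean().round(1),int(px[2]-px[0]),end=" | ")
    print()
cv2.imwrite("pics/f2.png",np.hstack(o))
E
```

```text
time: 8.02
position: [495.9, 223.4, 183.3]
eef_rot: [0.622, 0.783, -0.0, -0.0]
force: [-0.1, -0.2, -2.5]
width: 21.6
grasp_force: 25.0
time: 8.27
position: [496.2, 223.5, 183.9]
eef_rot: [0.622, 0.783, 0.0, 0.0]
force: [0.0, -0.5, -1.4]
width: 22.2
grasp_force: 25.0
[496.2 223.5 183.9] [ 0.  -0.5 -1.4] [ 0.02 -0.02 -0.01]
wrist 301 187 22
90.5 0 | 92.9 0 | 96.2 3 | 99.6 35 | 102.9 43 | 106.0 46 | 109.1 55 | 112.1 32 | 115.0 3 | 117.9 0 | 120.8 -1 | 123.4 0 | 126.0 -1 | 128.6 -1 | 
scene 312 185 16
129.5 0 | 127.1 0 | 123.1 0 | 119.1 1 | 115.1 4 | 111.0 20 | 106.9 39 | 102.8 37 | 98.6 23 | 94.5 -1 | 91.1 -6 | 
side 314 187 16
128.4 3 | 125.0 3 | 121.4 5 | 117.8 7 | 114.1 29 | 110.5 51 | 106.9 52 | 103.2 41 | 99.6 0 | 96.0 -1 | 92.2 0 | 90.1 0 |
```

View pics/f2.png

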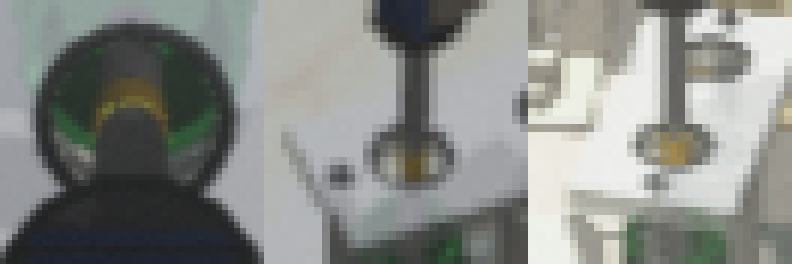

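All three views now show the rod near the ring centre, with the band straddling the plate top at a mean z of about 105.7. One numeric check remains: the y direction.

```bash
python3 - <<'E'
from h import *
from scipy.optimize import minimize
t=np.linspace(0,2*np.pi,180,endpoint=False)
for n in ["wrist","scene","side"]:
    p={k:v for k,v in np.load(f"f2{n}.npz").items()}; g=cv2.cvtColor(p["frame"],cv2.COLOR_BGR2GRAY).astype(np.float32)
    M=p["cam_to_world"]
    def ring(c,r): 
        q=proj(p,np.column_stack([c[0]+r*np.cos(t),c[1]+r*np.sin(t),np.full_like(t,105.5)])).astype(np.float32)
        return cv2.remap(g,q[:,:1],q[:,1:],cv2.INTER_LINEAR)[:,0],q
    # outer-lip contrast: bright outside, dark on the lip, median over angle (robust to rod/flange)
    best=[]
    for x in np.arange(492,504,.5):
        for y in np.arange(217,231,.5):
            for r in (12.,13,14,15):
                a,_=ring((x,y),r+2); b,_=ring((x,y),r-1); best.append((np.clip(a-b,-30,60).mean(),x,y,r))
    best.sort(reverse=True); B=np.array(best[:8]); print(n,"hole",B[:,1:].mean(0).round(2),best[0])
    # rod axis: darkest symmetric column band above plate
    bs=[]
    for x in np.arange(492,504,.5):
        P=np.column_stack([np.full(20,x),np.full(20,224.),np.linspace(112,135,20)]); q=proj(p,P); 
        s=286./240 if n=="wrist" else .36
        w=5*s
        o=0
        for off,k in ((-w-1,1),(w+1,1),(-w+.7,-1),(w-.7,-1)):
            o+=k*cv2.remap(g,(q[:,:1]+off).astype(np.float32),q[:,1:].astype(np.float32),1).mean()
        bs.append((o,x))
    print("  rod x (if y=224):",max(bs))
E
```

```text
wrist hole [497.44 225.06  14.  ] (np.float32(45.91239), np.float64(497.5), np.float64(225.5), 14)
  rod x (if y=224): (np.float32(40.211613), np.float64(497.0))
scene hole [495.44 224.19  14.75] (np.float32(39.52486), np.float64(495.5), np.float64(224.5), 15)
  rod x (if y=224): (np.float32(125.4043), np.float64(494.0))
side hole [495.81 222.19  14.38] (np.float32(45.748474), np.float64(496.0), np.float64(222.0), 14)
  rod x (if y=224): (np.float32(148.55672), np.float64(496.0))
```

The wrist and scene cameras both put the rod about 1 mm low in y, with x within 0.3 mm. One last nudge, let it settle, and hand in.

```bash
python3 -m jog '{"xyz":[[0.002,0.007,0],[0,0,0],[0,0,0],[0,0,0],[0,0,0]],"rot":[[0,0,0],[0,0,0],[0,0,0],[0,0,0],[0,0,0]],"claw":[10,10,10,10,10]}'
python3 -m jog '{"xyz":[[0,0,0],[0,0,0],[0,0,0],[0,0,0],[0,0,0]],"rot":[[0,0,0],[0,0,0],[0,0,0],[0,0,0],[0,0,0]],"claw":[10,10,10,10,10]}'
python3 -c "
from workcell import robot
print(robot.close_job())"
```

```text
time: 8.83
position: [496.3, 224.3, 183.8]
eef_rot: [0.622, 0.783, 0.0, 0.0]
force: [-0.3, -0.4, -1.7]
width: 22.0
grasp_force: 25.0
time: 9.25
position: [496.3, 224.3, 183.8]
eef_rot: [0.622, 0.783, 0.0, 0.0]
force: [-0.2, 0.8, -1.3]
width: 22.0
grasp_force: 25.0
the job is handed in; nothing more can be done
None
```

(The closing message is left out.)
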